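Reset the tripped breaker on the donor station's power box

TASK

One breaker on the power box of the blood-collection table has tripped: its lever stands midway between ON and OFF. Turn the main rotary isolator off, push the tripped breaker's lever firmly down past OFF until it comes up against its stop so that it resets, throw it up to ON, and only then turn the isolator back on. Feel for that stop and do not force the lever against it, leave the other two breakers as they are and do not disturb the things around the box.

Things in the scene. Friction and masses are not known exactly. Their poses are not given: they have to be found in the camera images.
- power_box: portable power box: black wedge 320 mm wide (y), 260 mm deep (x), 50 mm high at its low front edge and 119 mm at the back, grey cover sloping up by 0.26 rad towards its +x. Origin under its centre, on the table; x runs from the front edge (nearest the robot) to the back, y to the left seen from the front. Fixed. Above the origin the cover's surface is 84.6 mm above the table
- isolator_axis (a point): fixed point on the main isolator's axis, at mid height of its handle, 28 mm off the cover, 95 mm left of the box's centre line. The axis is square to the cover. Handle: black bar 14 mm wide, 62 mm long (28 mm one way, its tapered nose 34 mm the other), 14 to 40 mm off the cover, on a 50 mm round skirt (6 to 14 mm off the cover) and a 64 mm square plate
- isolator (a joint): angle of the main isolator's rotary handle (rad): 0 = OFF (bar across the slope, nose to the box's +y, left); 1.571 = ON (bar along the slope, nose up the slope). From OFF to ON is clockwise seen from above. It snaps to the nearer of the two, changing sides at 0.785, over a hump of 0.3 N m near 0.45 and 1.1; hard stops 0.06 rad beyond OFF and ON
- breaker_a: the tripped breaker. A two-pole breaker: white block, its front 44 mm along the slope, 36 mm wide, parallel to the cover and 6 mm proud of it. Origin on the lever's pivot, under the middle of the front, 9 mm deep; axes parallel to the power box's. The three alike breakers sit in any order in one row 54 mm apart, on a white strip 3 mm thick, right of the isolator
- lever_a (a joint): lever of the tripped breaker, angle (rad) about its y axis: 0 = OFF, leaning 0.55 rad from the cover's normal down the slope, to the box's front edge; 0.55 = square to the cover; 1.1 = ON, leaning 0.55 rad up the slope. Starts midway. -0.25 = reset stop: past OFF a spring resists, 0.3 N m there (some 15 N on the blade), and sends it back to 0. Hard stop above ON at 1.16
- lever_a_tip (a point): middle of the outer end of that lever: black plastic blade 26 mm wide (along y), 8 mm thick, end 30 mm from the pivot, so 21 mm above the breaker's front when square to it. Friction (0.045 N m) holds it midway; else it snaps to within 0.05 rad of OFF or ON, over a hump of about 0.12 N m at 0.28 and 0.82 rad. Over 30 N against the reset stop damages it
- breaker_b: breaker like breaker_a, switched ON, to stay so; origin and axes alike
- lever_b (a joint): lever of breaker_b, values and feel as lever_a; starts ON, at 1.1
- lever_b_tip (a point): middle of the outer end of breaker_b's lever, sizes as lever_a
- breaker_c: breaker like breaker_a, a spare that is OFF, to stay so; origin and axes alike
- lever_c (a joint): lever of breaker_c, values and feel as lever_a; starts OFF, at 0
- lever_c_tip (a point): middle of the outer end of breaker_c's lever, sizes as lever_a
- glove_box: loose blue carton of gloves, 120 x 240 x 62 mm, origin under its centre; leave alone
- pressure_meter: loose black blood-pressure meter, 110 x 120 x 65 mm, origin under its centre; leave alone
- gel_bottle: loose clear pump bottle of hand gel, 66 mm diameter, 195 mm high, origin under its centre; leave alone
- tube_rack: loose white rack of blood tubes, 90 x 200 mm, 98 mm high over the stoppers, origin under its centre; leave alone

How it is judged (in metres and radians):
On the way, in this order (a step that is already met when the one before it is completed fails the run):
1. the main isolator is turned off (value of joint isolator below 0.2 rad), for 0.2 s.
2. with the isolator off, the tripped breaker's lever is pushed down past OFF to its reset stop (below -0.18 rad) (value of joint isolator below 0.2 rad and value of joint lever_a below -0.18 rad), for 0.1 s.
3. with the isolator still off, that breaker is thrown to ON (value of joint isolator below 0.2 rad and value of joint lever_a above 0.98 rad), for 0.2 s.
At the end, for the whole second after the job is handed in: the isolator rests ON (above 1.4 rad), the reset breaker ON (above 0.98 rad), the other breakers as they were (breaker_b ON, above 0.98; breaker_c OFF, -0.1 to 0.15), and the four loose things within 30 mm of where they stood (value of joint isolator above 1.4 rad and value of joint each of lever_a, lever_b above 0.98 rad and value of joint lever_c between -0.1 and 0.15 rad and velocity of joint isolator between -0.05 and 0.05 rad/s and velocity of joint lever_a between -0.05 and 0.05 rad/s and distance of each of glove_box, pressure_meter, gel_bottle, tube_rack from where it was at the start of the episode below 0.03 m); the robot touches nothing.
It fails at once if the tripped breaker's lever is forced against its reset stop: pressed with more than 30 N beyond OFF (value of joint lever_a below -0.05 rad and contact force between the fingers and breaker_a above 30 N).
It fails at once if another breaker is switched over (value of joint lever_b below 0.55 rad or value of joint lever_c above 0.55 rad).
It fails at once if a thing beside the box is pushed more than 30 mm (distance of any of glove_box, pressure_meter, gel_bottle, tube_rack from where it was at the start of the episode above 0.03 m).
It also fails if it takes over 72 s, if anything falls off the work surface, if the arm or the gripper's body presses on something with over 40 N, if the wrist force passes 120 N, or if a joint passes its speed limit or range.

ROBOT

A 6-joint arm with a two-finger parallel gripper is mounted at the origin on the work surface. World frame = base frame: x ahead of the robot, y to its left, z up, the work surface at z = 0. Lengths are in m, angles in degrees, forces in N, time in s.
With the tool pointing down it reaches from about 0.35 to 0.875 m from the base axis. Payload 4.2 kg.
Tool frame: the origin (TCP) lies midway between the tips of the shut fingers; the grasp point (between the pads) lies 19 mm behind it; z points along the fingers, y is the line along which they close (so a half turn about z gives the same grasp; the last joint's range is limited). The gripper opens to 87 mm and grips with 3 to 60 N. Pads are 19 mm wide; open, the fingers measure 117 mm over their backs; the gripper's body (75 mm by 190 mm) begins 51 mm behind the grasp point.
Start: joints at [-59.954, 22.042, 0.453, 0, -68.411, -14.817], TCP at [0.164, -0.603, 0.223] pointing down, gripper open.
Joint ranges: [-179.83, 179.83], [-69.29, 118.12], [-61.27, 80.66], [-181.25, 117.63], [-171.15, -9.14], [-177.46, 177.46]. Speed limits (degrees/s): [159.86, 159.86, 180, 180, 180, 180].

INTERFACE

Orientations are given as a 3x3 rotation matrix whose columns are the frame's x, y, z axes.
In Python, from station import r, cams gives the robot as it stands.
- The arm moves only by the tool play_rows, never from a script. Its argument "commands" is text: rows parted by semicolons, each of 6 numbers parted by spaces: the shift along the world's x, y, z normalised to -1 to 1, where 1 is 30 mm, then the turn, a rotation vector about the world's x, y, z normalised to -1 to 1, where 1 is 0.15 rad. A call has 1 to 20 rows; each row shifts and turns the commanded pose from where the row before left it; what a row does not reach is not made up. A row lasts 1/10 s, in which the tool goes at most 50 mm and 8.59 degrees, less where a joint would pass 70% of its speed; a pose out of reach is approached as far as the arm can. A call with a number of a shift or a turn outside -1 to 1 is refused whole. A call with a gripper value outside its range is refused whole. "grip" is the finger opening in mm, from 0 to 87, set as the call begins (left out, the last holds). The fingers move at their own pace and stop on an object; the grip force is fixed at half the most. Time passes only in rows, so rows that do not move let the fingers close. It gives the time, the measured TCP pose, the force, the opening and the grip force at its end, in the units of the state.
- r.sense(): the state, without advancing time (a new reading comes with each control period).
- cams.capture(name): name is "side" or "top"; returns (picture, depth): 420x560x3 uint8, blue, green, red; 420x560 float32, m along the optical axis (not along the pixel's ray), 0 where there is no reading.
- cams.camera_info(name): a dict with "mtx" (3x3 intrinsics, pixels), "R" (3x3) and "t" (3): a world point X has camera coordinates R X + t. Camera axes: x right, y down, z forward; pixel columns grow to the right and rows downward; lengths in m; the calibration is good to about 2 mm. A picture is of the moment at which its call begins. camera_info takes no time and is no camera call.
- r.finish_job(): hands the job in; it is judged then, once.
The state is a dict: "time_s": time; "joints": joint angles; "joint_velocities": joint speeds; "effort": joint torques, N m; "tcp_pos": TCP position; "ee_rot": TCP orientation; "wrist_force": force on the tool from outside, world axes, zero at the start; "moment": the same for the moment, N m; "gripper_width": opening from 0.0 (shut) to 1.0 (fully open); "gripper_force": force on a finger pad.
Only numpy, scipy, OpenCV 4.12 (cv2) and the standard library are available. Lean on these libraries where they do the work, as an engineer would, in place of code of your own. Each camera call takes 0.05 s, during which the arm holds its last target. There are 200 camera calls.

## Working session

There is one attempt and no reset: what is moved stays moved. The work goes in short steps, Python scripts to look and compute and a tool call to move; the robot and the scene stay as the last step left them, time stands still between calls to the robot, and variables do not carry over. Pictures are saved under pics/ and viewed, at most 10 in all, crops included, and the job is handed in when it is done.

Besides the shell and the picture viewer there is one more tool, called after "Emit:" in YAML: its name, and indented under it one key for each argument. play_rows: Moves the arm, as the interface text tells. Scaled input: -1 to 1 covers 30 mm each way for a shift and 0.15 rad each way for a turn. Its arguments: {"type":"object","properties":{"commands":{"type":"string"},"grip":{"type":"number"}},"required":["commands"]}

```bash
mkdir -p pics; ls; python3 - <<'E'
from station import r,cams
import cv2,numpy as np
s=r.sense();print(s['time_s'],s['tcp_pos'],np.round(s['ee_rot'],3).tolist())
for n in('side','top'):
    p,d=cams.capture(n);cv2.imwrite(f'pics/{n}0.png',p);np.save(f'pics/{n}0.npy',d)
    i=cams.camera_info(n);print(n,i['mtx'],np.round(i['R'],4).tolist(),i['t'])
E
```

```text
pics
0.0 [ 0.16403602 -0.6024502   0.22144913] [[-0.965, -0.262, -0.001], [-0.262, 0.965, 0.002], [0.0, 0.002, -1.0]]
side [[385.39810082   0.         277.07627552]
 [  0.         385.39810082 211.31836968]
 [  0.           0.           1.        ]] [[-0.8509, -0.5253, 0.0021], [-0.3889, 0.6272, -0.6748], [0.3531, -0.575, -0.738]] [0.43773821 0.2735303  1.01445187]
top [[504.5958838    0.         275.12534412]
 [  0.         504.5958838  208.45708937]
 [  0.           0.           1.        ]] [[-0.0137, -0.9998, -0.0119], [-0.9942, 0.0149, -0.1066], [0.1067, 0.0104, -0.9942]] [0.03288509 0.51975782 1.33894707]
```

View pics/top0.png

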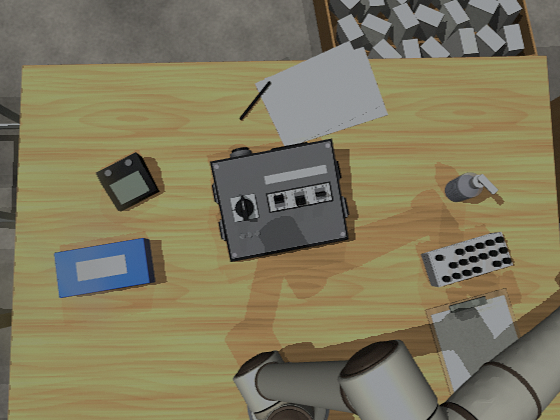

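View pics/side0.png

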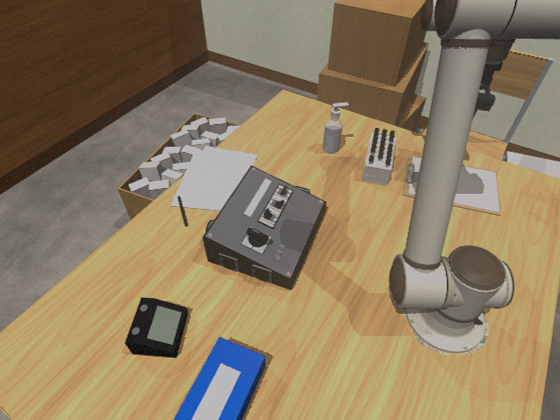

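The top view shows the box at about pixels (211–349, 140–261), with the isolator near (245,208) and the breakers near (280/300/320, 197). The loose things are well clear of it. Next I zoom in.

```bash
python3 - <<'E'
import cv2,numpy as np
t=cv2.imread('pics/top0.png')[130:270,200:360];s=cv2.imread('pics/side0.png')[165:290,200:330]
cv2.imwrite('pics/tc.png',cv2.resize(t,None,fx=4.2,fy=4.2,interpolation=2))
cv2.imwrite('pics/sc.png',cv2.resize(s,None,fx=4.6,fy=4.6,interpolation=2))
E
```

```text
(no output)
```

View pics/tc.png

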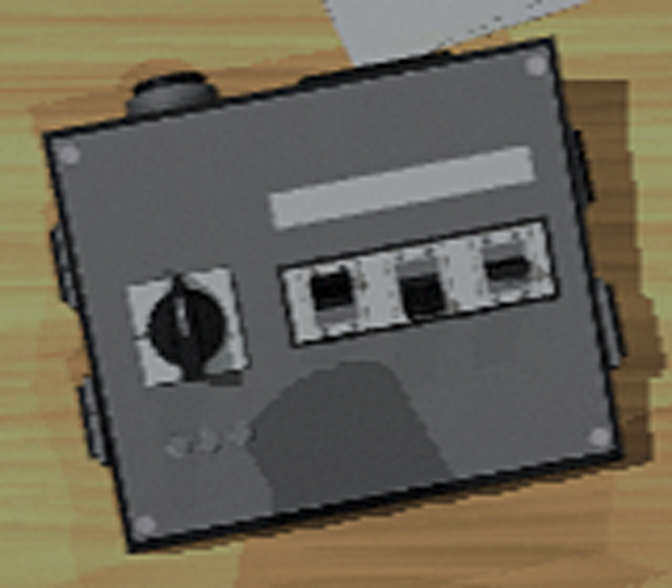

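View pics/sc.png

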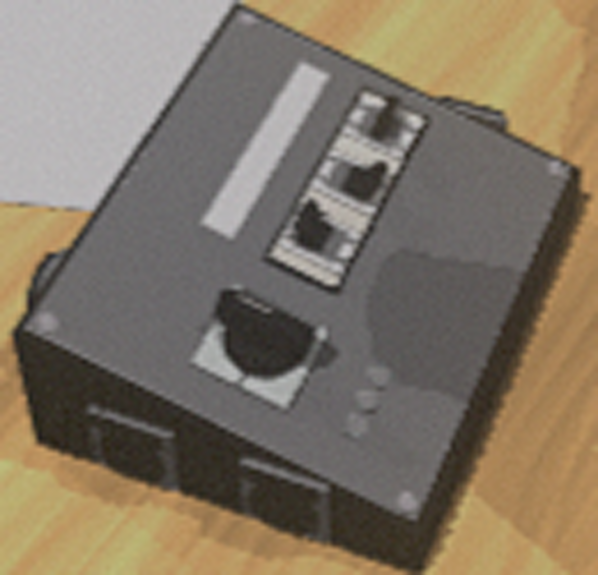

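The crops show the left breaker ON (B, lever up-slope), the middle one OFF (C, down-slope) and the right one midway (A, about (508,265) in the top crop). The isolator's bar lies along the slope, nose up (ON). Next: box pose from the cover corners, then the plates from white masks.

```bash
cat > h.py <<'E'
import cv2,numpy as np
from station import r,cams
def ray(n,uv):
    i=cams.camera_info(n);R=np.array(i['R']);t=np.array(i['t'])
    uv=np.atleast_2d(np.float64(uv));d=np.c_[uv,np.ones(len(uv))]@np.linalg.inv(i['mtx']).T@R
    return -R.T@t,d
def hit(n,uv,p,nrm):
    c,d=ray(n,uv);return c+d*(((p-c)@nrm)/(d@nrm))[:,None]
def cover(o,yaw):  # box-origin surface point, axes cols: down-up slope, left, normal
    c,s=np.cos(yaw),np.sin(yaw);Z=np.array([[c,-s,0],[s,c,0],[0,0,1]])
    a=.26;S=np.array([[np.cos(a),0,-np.sin(a)],[0,1,0],[np.sin(a),0,np.cos(a)]])
    return np.array([o[0],o[1],.0846]),Z@S
E
python3 - <<'E'
from h import *
b=np.array([[-.13,.16],[-.13,-.16],[.13,-.16],[.13,.16]]);z=[.05,.05,.119,.119]
C={'top':(np.array([[131,551],[621,458],[552,38],[46,133]])/4.2+[200,130]),
'side':(np.array([[418,520],[580,172],[238,5],[20,325]])/4.6+[200,165])}
P={}
for n in C:
    w=np.array([hit(n,C[n][k],np.array([0,0,z[k]]),np.array([0,0,1.]))[0] for k in range(4)])
    P[n]=w;print(n,w.round(4).tolist(),'sides',np.linalg.norm(np.diff(w[[0,1,2,3,0],:2],axis=0),axis=1).round(4))
    o=w[:,:2].mean(0);q=w[:,:2]-o;H=(b@[1,1j]).conj()@(q@[1,1j]);yaw=np.angle(H);print(o,yaw)
    # plates
    p,S=cover(o,yaw)
    im=cv2.imread(f'pics/{n}0.png')
    d=np.load(f'pics/{n}0.npy')
    i=cams.camera_info(n)
    v,u=np.mgrid[0:420,0:560];uv=np.c_[u.ravel(),v.ravel()]
    c,dr=ray(n,uv);X=(c+dr*d.reshape(-1,1))
    L=(X-p)@S; inb=(abs(L[:,0])<.12)&(abs(L[:,1])<.15)&(d.ravel()>0)
    print('depth median height off cover',np.median(L[inb,2]).round(4))
    A=np.c_[L[inb&(abs(L[:,2])<.004)][:,:2],np.ones((inb&(abs(L[:,2])<.004)).sum())]
    print('plane fit',np.linalg.lstsq(A,L[inb&(abs(L[:,2])<.004)][:,2],rcond=None)[0].round(4))
    Lp=(hit(n,uv,p+S[:,2]*.005,S[:,2])-p)@S
    m=((im.min(2).ravel()>125)&(abs(Lp[:,0])<.13)&(abs(Lp[:,1])<.155)).reshape(420,560).astype(np.uint8)
    m=cv2.morphologyEx(m,cv2.MORPH_CLOSE,np.ones((7,7)))
    for c in cv2.findContours(m,0,1)[0]:
        if cv2.contourArea(c)>40:
            l=((hit(n,c[:,0],p+S[:,2]*.005,S[:,2])-p)@S)[:,:2].astype(np.float32)
            print('white', cv2.minAreaRect(l), l.min(0),l.max(0))
E
```

```text
top [[0.3796, 0.143, 0.05], [0.4336, -0.166, 0.05], [0.6871, -0.1222, 0.119], [0.6332, 0.1869, 0.119]] sides [0.3136 0.2572 0.3138 0.2573]
[0.53337247 0.01042248] 0.1720687736391705
depth median height off cover 0.0003
plane fit [ 0.0005 -0.0001 -0.    ]
white ((0.0017165318131446838, 0.1165103167295456), (0.022619785740971565, 0.06252666562795639), 86.98355102539062) [-0.02922977  0.10364364] [0.03287815 0.12689994]
white ((0.003809979185461998, 0.07018081843852997), (0.06514324247837067, 0.02011190913617611), 13.325387954711914) [-0.02911052  0.06499339] [0.03318696 0.08747318]
white ((0.0023311227560043335, -0.05030687898397446), (0.0441572405397892, 0.1598757654428482), 0.1261807531118393) [-0.01980609 -0.1302152 ] [0.02448096 0.02966923]
white ((0.06237772852182388, -0.04958534985780716), (0.02129950188100338, 0.16060905158519745), 0.08626439422369003) [ 0.05175184 -0.12989262] [0.07313189 0.03073049]
side [[0.3842, 0.1409, 0.05], [0.4309, -0.1602, 0.05], [0.6818, -0.1162, 0.119], [0.63, 0.1874, 0.119]] sides [0.3047 0.2548 0.308  0.2502]
[0.53172909 0.01295792] 0.16910098242581517
depth median height off cover 0.0008
plane fit [-0.0001  0.0006  0.0004]
white ((0.0026419945061206818, 0.11209655553102493), (0.06291913241147995, 0.030489331111311913), 1.1999675035476685) [-0.02895057  0.09619641] [0.03419488 0.12679307]
white ((0.02727685496211052, -0.04846304655075073), (0.09484664350748062, 0.16253788769245148), 0.33730730414390564) [-0.02059058 -0.12947816] [0.07495813 0.03296516]
```

```bash
cat >> h.py <<'E'
from scipy.spatial.transform import Rotation as Ro
P,S=cover((.533,.0112),.171)
def state():
    s=r.sense();L=S.T@(np.array(s['tcp_pos'])-P)
    print('t',round(s['time_s'],2),'syh mm',(L*1e3).round(2),'F slope axes',(S.T@np.array(s['wrist_force'])).round(2),'w',s['gripper_width'],'j',np.round(s['joints'],1))
    return s
def plan(sl,y,h,psi=0):  # psi: ccw turn of tool about cover normal (deg), 0 = tool y along box y
    s=state();d=P+S@np.array([sl,y,h])-s['tcp_pos']
    T=S@Ro.from_euler('z',psi,degrees=True).as_matrix()@np.diag([-1.,1,-1])
    w=Ro.from_matrix(T@np.array(s['ee_rot']).T).as_rotvec()
    print('shift units',(d/.03).round(3),'turn units',(w/.15).round(3))
E
python3 -c "
from h import *
print('box up-slope,left,normal unit mm in units',(S/30).round(4).tolist())
for k in [(.0022,.095,.07),(.0023,-.104,0)]: print(P+S@np.array(k))
plan(.0022,.095,.075)"
```

```text
box up-slope,left,normal unit mm in units [[0.0317, -0.0057, -0.0084], [0.0055, 0.0328, -0.0015], [0.0086, 0.0, 0.0322]]
[0.50119593 0.10211394 0.15281288]
[ 0.55288774 -0.09090494  0.08519129]
t 0.1 syh mm [-417.08 -541.97  252.66] F slope axes [0.12 0.11 0.15] w 0.9996999607246342 j [-60.   22.1   0.4  -0.  -68.4 -14.8]
shift units [11.196 23.48  -2.13 ] turn units [ 0.362 -1.696 -0.629]
```

Emit:
play_rows:
  commands: "0 0 1 0 0 0;0.2 0.4 1 0 0 0;0.4 0.84 0 0.013 -0.06 -0.0225;0.4 0.84 0 0.013 -0.06 -0.0225;0.4 0.84 0 0.013 -0.06 -0.0225;0.4 0.84 0 0.013 -0.06 -0.0225;0.4 0.84 0 0.013 -0.06 -0.0225;0.4 0.84 0 0.013 -0.06 -0.0225;0.4 0.84 0 0.013 -0.06 -0.0225;0.4 0.84 0 0.013 -0.06 -0.0225;0.4 0.84 0 0.013 -0.06 -0.0225;0.4 0.84 0 0.013 -0.06 -0.0225;0.4 0.84 0 0.013 -0.06 -0.0225;0.4 0.84 0 0.013 -0.06 -0.0225;0.4 0.84 0 0.013 -0.06 -0.0225;0.4 0.84 0 0.013 -0.06 -0.0225"
  grip: 45

```text
time_s: 1.7
tcp_pos: [0.3382, -0.237, 0.2823]
ee_rot: [[-0.968, -0.216, 0.126], [-0.215, 0.976, 0.025], [-0.129, -0.003, -0.992]]
wrist_force: [0.3, 0.1, 0.0]
gripper_width: 0.517
gripper_force: 0.0
```

Emit:
play_rows:
  commands: "0.4 0.84 0 0.013 -0.06 -0.0225;0.4 0.84 0 0.013 -0.06 -0.0225;0.4 0.84 0 0.013 -0.06 -0.0225;0.4 0.84 0 0.013 -0.06 -0.0225;0.4 0.84 0 0.013 -0.06 -0.0225;0.4 0.84 0 0.013 -0.06 -0.0225;0.4 0.84 0 0.013 -0.06 -0.0225;0.4 0.84 0 0.013 -0.06 -0.0225;0.4 0.84 0 0.013 -0.06 -0.0225;0.4 0.84 0 0.013 -0.06 -0.0225;0.4 0.84 0 0.013 -0.06 -0.0225;0.4 0.84 0 0.013 -0.06 -0.0225;0.4 0.84 0 0.013 -0.06 -0.0225;0.4 0.84 0 0.013 -0.06 -0.0225;0 0 0 0 0 0;0 0 0 0 0 0;0 0 0 0 0 0"

```text
time_s: 3.4
tcp_pos: [0.5057, 0.1139, 0.2823]
ee_rot: [[-0.953, -0.169, 0.251], [-0.164, 0.986, 0.042], [-0.254, -0.001, -0.967]]
wrist_force: [0.6, 0.7, 0.1]
gripper_width: 0.515
gripper_force: 0.0
```

```bash
python3 -c "
from h import *
plan(.0022,.095,.055)"
```

```text
t 3.4 syh mm [ 41.72 105.89 193.46] F slope axes [ 0.72  0.55 -0.05] w 0.5152667524650206 j [  34.3    1.5  -21.7    7.6  -53.6 -118.4]
shift units [-0.023 -0.372 -4.799] turn units [ 0.012 -0.019  0.006]
```

Emit:
play_rows:
  commands: "0 -0.07 -0.96 0 0 0;0 -0.07 -0.96 0 0 0;0 -0.07 -0.96 0 0 0;0 -0.07 -0.96 0 0 0;-0.02 -0.09 -0.96 0.012 -0.019 0.006;0 0 0 0 0 0;0 0 0 0 0 0;0.077 0.014 -0.298 0 0 0;0.077 0.014 -0.298 0 0 0;0.077 0.014 -0.298 0 0 0;0.077 0.014 -0.298 0 0 0;0 0 0 0 0 0;0 0 0 0 0 0"

```text
time_s: 4.7
tcp_pos: [0.5148, 0.1051, 0.1024]
ee_rot: [[-0.952, -0.171, 0.253], [-0.165, 0.985, 0.044], [-0.257, -0.0, -0.966]]
wrist_force: [0.3, -0.5, 0.2]
gripper_width: 0.52
gripper_force: 0.0
```

```bash
python3 -c "
from h import *
plan(.0022,.095,.018)
p,d=cams.capture('side');cv2.imwrite('pics/s1.png',cv2.resize(p[120:290,170:340],None,fx=3.5,fy=3.5))"
```

```text
t 4.7 syh mm [ 2.64 95.59 17.67] F slope axes [ 0.26 -0.52  0.17] w 0.5200263898789383 j [  32.2   13.5  -39.    13.8  -24.3 -124.3]
shift units [-0.013 -0.022  0.007] turn units [ 0.003  0.    -0.003]
```

View pics/s1.png

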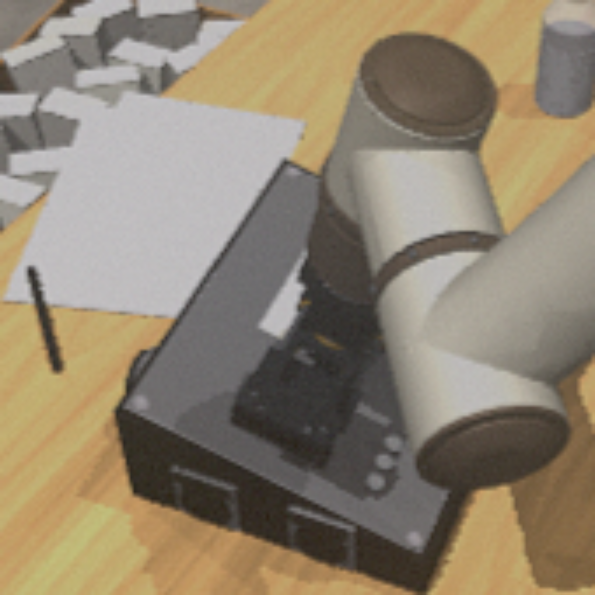

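The side view shows the gripper seated over the isolator (about (300,400) in the crop) with no contact force. Now I close it to a loose fork.

Emit:
play_rows:
  commands: "0 0 0 0 0 0;0 0 0 0 0 0;0 0 0 0 0 0;0 0 0 0 0 0;0 0 0 0 0 0;0 0 0 0 0 0"
  grip: 16

```text
time_s: 5.35
tcp_pos: [0.5148, 0.1052, 0.1029]
ee_rot: [[-0.952, -0.171, 0.254], [-0.165, 0.985, 0.044], [-0.258, 0.0, -0.966]]
wrist_force: [0.2, -0.3, 0.2]
gripper_width: 0.191
gripper_force: 0.0
```

Emit:
play_rows:
  commands: "0 0 0 -0.166 -0.0286 0.6325;0 0 0 -0.166 -0.0286 0.6325;0 0 0 -0.166 -0.0286 0.6325;0 0 0 -0.166 -0.0286 0.6325;0 0 0 -0.166 -0.0286 0.6325;0 0 0 -0.166 -0.0286 0.6325;0 0 0 -0.166 -0.0286 0.6325;0 0 0 -0.166 -0.0286 0.6325;0 0 0 -0.166 -0.0286 0.6325;0 0 0 -0.166 -0.0286 0.6325;0 0 0 -0.166 -0.0286 0.6325;0 0 0 -0.166 -0.0286 0.6325;0 0 0 -0.166 -0.0286 0.6325;0 0 0 -0.166 -0.0286 0.6325;0 0 0 -0.166 -0.0286 0.6325;0 0 0 -0.166 -0.0286 0.6325;0 0 0 0 0 0;0 0 0 0 0 0;0 0 0 0 0 0;0 0 0 0 0 0"

```text
time_s: 7.35
tcp_pos: [0.5146, 0.105, 0.1026]
ee_rot: [[0.17, -0.953, 0.253], [-0.985, -0.164, 0.044], [-0.0, -0.257, -0.967]]
wrist_force: [-2.2, 0.8, -0.3]
gripper_width: 0.183
gripper_force: 0.7
```

```bash
python3 -c "
from h import *
plan(.0022,.095,.018,90);print(r.sense()['moment'],r.sense()['gripper_force'])"
```

```text
t 7.35 syh mm [ 2.5  95.58 17.96] F slope axes [-2.02  1.12  0.21] w 0.18328321602951506 j [ 32.2  13.5 -38.9  13.6 -24.4 -34.2]
shift units [-0.007 -0.021 -0.001] turn units [-0.002 -0.004  0.002]
[0.10768854 1.12692999 0.08931709] 0.7024363438172543
```

Emit:
play_rows:
  commands: "0 0 0 0 0 0;0 0 0 0 0 0;0 0 0 0 0 0;0 0 0 0 0 0;-0.16 -0.028 0.612 0 0 0;-0.16 -0.028 0.612 0 0 0;-0.16 -0.028 0.612 0 0 0;0 0 0 0 0 0;0 0 0 0 0 0"
  grip: 45

```text
time_s: 8.25
tcp_pos: [0.5004, 0.1027, 0.1579]
ee_rot: [[0.171, -0.952, 0.254], [-0.985, -0.165, 0.045], [-0.001, -0.258, -0.966]]
wrist_force: [0.1, 0.0, -0.6]
gripper_width: 0.517
gripper_force: 0.0
```

```bash
python3 -c "
from h import *
plan(.0023+.012+.0095,-.104,.06,0)"
```

```text
t 8.25 syh mm [ 2.87 95.69 75.13] F slope axes [-0.09  0.   -0.64] w 0.5166264851997724 j [ 33.2   7.5 -35.5  10.6 -33.6 -31.5]
shift units [ 1.925 -6.422 -0.308] turn units [  2.651   0.466 -10.122]
```

14 rows: shift (0.1375, -0.4587, -0.022), turn (0.1894, 0.0333, -0.723); the gripper shuts on the way.

Emit:
play_rows:
  commands: "0.1375 -0.4587 -0.022 0.1894 0.0333 -0.723;0.1375 -0.4587 -0.022 0.1894 0.0333 -0.723;0.1375 -0.4587 -0.022 0.1894 0.0333 -0.723;0.1375 -0.4587 -0.022 0.1894 0.0333 -0.723;0.1375 -0.4587 -0.022 0.1894 0.0333 -0.723;0.1375 -0.4587 -0.022 0.1894 0.0333 -0.723;0.1375 -0.4587 -0.022 0.1894 0.0333 -0.723;0.1375 -0.4587 -0.022 0.1894 0.0333 -0.723;0.1375 -0.4587 -0.022 0.1894 0.0333 -0.723;0.1375 -0.4587 -0.022 0.1894 0.0333 -0.723;0.1375 -0.4587 -0.022 0.1894 0.0333 -0.723;0.1375 -0.4587 -0.022 0.1894 0.0333 -0.723;0.1375 -0.4587 -0.022 0.1894 0.0333 -0.723;0.1375 -0.4587 -0.022 0.1894 0.0333 -0.723;0 0 0 0 0 0;0 0 0 0 0 0;0 0 0 0 0 0"
  grip: 0

```text
time_s: 9.95
tcp_pos: [0.5577, -0.0897, 0.1479]
ee_rot: [[-0.952, -0.172, 0.252], [-0.166, 0.985, 0.044], [-0.255, 0.0, -0.967]]
wrist_force: [-0.4, 0.2, -1.0]
gripper_width: 0.006
gripper_force: 0.0
```

```bash
python3 -c "
from h import *
plan(.0238,-.104,.012,0)
a,_=cams.capture('top');b,_=cams.capture('side')
A=cv2.resize(a[130:270,200:360],(400,350));B=cv2.resize(b[160:290,200:340],(380,350));cv2.imwrite('pics/m2.png',np.hstack([A,B]))"
```

```text
t 9.95 syh mm [  23.21 -103.66   59.3 ] F slope axes [-0.56  0.23 -0.84] w 0.005940570755870744 j [  6.8  14.  -24.4  -1.3 -36.9 -86. ]
shift units [ 0.42   0.061 -1.519] turn units [-0.001 -0.012 -0.012]
```

View pics/m2.png

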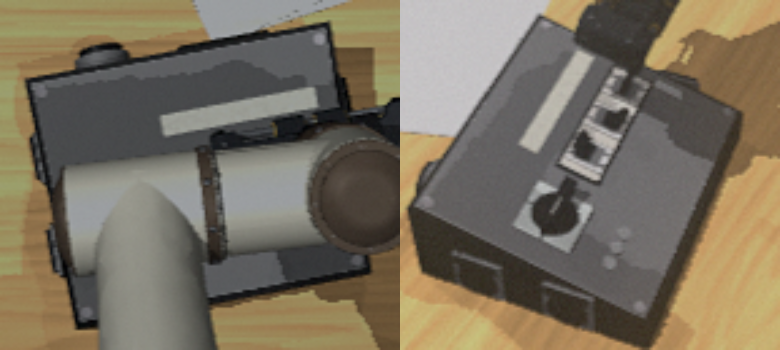

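The side view shows the isolator's bar now lying across the slope (OFF). The fingers are just up-slope of the right breaker, and the B and C levers are unchanged. Descending.

Emit:
play_rows:
  commands: "0.105 0.015 -0.38 0 0 0;0.105 0.015 -0.38 0 0 0;0.105 0.015 -0.38 0 -0.006 -0.006;0.105 0.015 -0.38 0 -0.006 -0.006;0 0 0 0 0 0;0 0 0 0 0 0"

```text
time_s: 10.65
tcp_pos: [0.5707, -0.0883, 0.1024]
ee_rot: [[-0.952, -0.169, 0.254], [-0.163, 0.986, 0.044], [-0.257, 0.0, -0.966]]
wrist_force: [-0.6, 0.1, 0.4]
gripper_width: 0.007
gripper_force: 0.0
```

```bash
python3 -c "
from h import *
plan(.0118,-.104,.012,0)"
```

```text
t 10.65 syh mm [  24.12 -104.43   11.96] F slope axes [-0.43  0.19  0.53] w 0.006582540306575095 j [  6.9  18.4 -25.9  -1.5 -30.7 -86. ]
shift units [-0.394 -0.054 -0.104] turn units [-0.002  0.001  0.007]
```

Emit:
play_rows:
  commands: "-0.0634 -0.011 -0.0172 0 0 0;-0.0634 -0.011 -0.0172 0 0 0;-0.0634 -0.011 -0.0172 0 0 0;-0.0634 -0.011 -0.0172 0 0 0;-0.0634 -0.011 -0.0172 0 0 0;-0.0634 -0.011 -0.0172 0 0 0;-0.0317 -0.0055 -0.0086 0 0 0;-0.0317 -0.0055 -0.0086 0 0 0;0 0 0 0 0 0;0 0 0 0 0 0"

```text
time_s: 11.65
tcp_pos: [0.5574, -0.0906, 0.0993]
ee_rot: [[-0.952, -0.169, 0.254], [-0.163, 0.986, 0.044], [-0.258, 0.0, -0.966]]
wrist_force: [0.5, -1.4, -0.2]
gripper_width: 0.005
gripper_force: 0.0
```

```bash
python3 -c "
from h import *
state()"
```

```text
t 11.65 syh mm [  10.25 -104.43   12.48] F slope axes [ 0.17 -1.42 -0.26] w 0.004975729525509251 j [  6.8  17.6 -27.8  -1.6 -29.6 -85.8]
```

Emit:
play_rows:
  commands: "-0.0317 -0.0055 -0.0086 0 0 0;-0.0317 -0.0055 -0.0086 0 0 0;0 0 0 0 0 0;0 0 0 0 0 0"

```text
time_s: 12.05
tcp_pos: [0.556, -0.0908, 0.0991]
ee_rot: [[-0.952, -0.169, 0.256], [-0.163, 0.986, 0.044], [-0.259, 0.0, -0.966]]
wrist_force: [1.1, -0.3, -0.2]
gripper_width: 0.004
gripper_force: 0.4
```

```bash
python3 -c "
from h import *
state()"
```

```text
t 12.05 syh mm [   8.84 -104.43   12.7 ] F slope axes [ 0.94 -0.49 -0.43] w 0.004102532583067516 j [  6.8  17.5 -28.1  -1.6 -29.4 -85.7]
```

Emit:
play_rows:
  commands: "-0.0317 -0.0055 -0.0086 0 0 0;-0.0317 -0.0055 -0.0086 0 0 0;0 0 0 0 0 0;0 0 0 0 0 0"

```text
time_s: 12.45
tcp_pos: [0.5546, -0.0911, 0.099]
ee_rot: [[-0.952, -0.169, 0.257], [-0.163, 0.986, 0.044], [-0.261, -0.0, -0.965]]
wrist_force: [3.4, 0.5, 0.5]
gripper_width: 0.002
gripper_force: 1.4
```

```bash
python3 -c "
from h import *
state()"
```

```text
t 12.45 syh mm [   7.48 -104.45   12.88] F slope axes [ 3.46 -0.04 -0.43] w 0.0021260579769312 j [  6.7  17.4 -28.3  -1.6 -29.2 -85.7]
```

Emit:
play_rows:
  commands: "-0.0317 -0.0055 -0.0086 0 0 0;-0.0317 -0.0055 -0.0086 0 0 0;0 0 0 0 0 0;0 0 0 0 0 0"

```text
time_s: 12.85
tcp_pos: [0.5533, -0.0913, 0.0988]
ee_rot: [[-0.951, -0.169, 0.258], [-0.163, 0.986, 0.044], [-0.262, -0.0, -0.965]]
wrist_force: [5.8, 1.1, 1.7]
gripper_width: 0.005
gripper_force: 2.1
```

```bash
python3 -c "
from h import *
state()"
```

```text
t 12.85 syh mm [   6.15 -104.49   13.07] F slope axes [6.11 0.13 0.17] w 0.004973749564572121 j [  6.7  17.3 -28.5  -1.6 -29.  -85.7]
```

Emit:
play_rows:
  commands: "-0.0317 -0.0055 -0.0086 0 0 0;0 0 0 0 0 0;0 0 0 0 0 0"

```text
time_s: 13.15
tcp_pos: [0.5529, -0.0914, 0.0988]
ee_rot: [[-0.951, -0.169, 0.259], [-0.164, 0.986, 0.044], [-0.263, -0.0, -0.965]]
wrist_force: [5.4, 1.0, 2.1]
gripper_width: 0.004
gripper_force: 2.4
```

```bash
python3 -c "
from h import *
state()"
```

```text
t 13.15 syh mm [   5.71 -104.5    13.21] F slope axes [5.85 0.06 0.57] w 0.004032642739406227 j [  6.7  17.2 -28.6  -1.6 -28.9 -85.7]
```

Emit:
play_rows:
  commands: "-0.0317 -0.0055 -0.0086 0 0 0;0 0 0 0 0 0;0 0 0 0 0 0"

```text
time_s: 13.45
tcp_pos: [0.5525, -0.0915, 0.0989]
ee_rot: [[-0.95, -0.17, 0.261], [-0.164, 0.986, 0.044], [-0.264, -0.001, -0.964]]
wrist_force: [6.2, 1.1, 1.2]
gripper_width: 0.006
gripper_force: 2.6
```

```bash
python3 -c "
from h import *
state()"
```

```text
t 13.45 syh mm [   5.31 -104.55   13.36] F slope axes [ 6.4   0.04 -0.42] w 0.006118717125165343 j [  6.7  17.2 -28.7  -1.6 -28.8 -85.7]
```

Emit:
play_rows:
  commands: "-0.0317 -0.0055 -0.0086 0 0 0;-0.0317 -0.0055 -0.0086 0 0 0;0 0 0 0 0 0;0 0 0 0 0 0"

```text
time_s: 13.85
tcp_pos: [0.5516, -0.0917, 0.099]
ee_rot: [[-0.95, -0.17, 0.263], [-0.164, 0.985, 0.044], [-0.267, -0.001, -0.964]]
wrist_force: [7.2, 0.9, 1.7]
gripper_width: 0.01
gripper_force: 3.0
```

```bash
python3 -c "
from h import *
state()"
```

```text
t 13.85 syh mm [   4.46 -104.58   13.67] F slope axes [ 7.45 -0.32 -0.26] w 0.009760904766821859 j [  6.7  17.  -28.9  -1.6 -28.6 -85.6]
```

Emit:
play_rows:
  commands: "-0.0317 -0.0055 -0.0086 0 0 0;-0.0317 -0.0055 -0.0086 0 0 0;0 0 0 0 0 0;0 0 0 0 0 0"

```text
time_s: 14.25
tcp_pos: [0.5506, -0.0919, 0.099]
ee_rot: [[-0.949, -0.17, 0.265], [-0.164, 0.985, 0.045], [-0.269, -0.001, -0.963]]
wrist_force: [8.3, 2.0, 2.6]
gripper_width: -0.001
gripper_force: 3.4
```

```bash
python3 -c "
from h import *
state()"
```

```text
t 14.25 syh mm [   3.54 -104.63   13.96] F slope axes [8.93 0.57 0.33] w -0.0008360599256181059 j [  6.7  16.9 -29.1  -1.6 -28.4 -85.6]
```

Emit:
play_rows:
  commands: "-0.0317 -0.0055 -0.0086 0 0 0;-0.0317 -0.0055 -0.0086 0 0 0;0 0 0 0 0 0;0 0 0 0 0 0"

```text
time_s: 14.65
tcp_pos: [0.5496, -0.0922, 0.0991]
ee_rot: [[-0.949, -0.171, 0.267], [-0.165, 0.985, 0.045], [-0.271, -0.002, -0.963]]
wrist_force: [8.1, 2.0, 3.2]
gripper_width: 0.007
gripper_force: 3.9
```

```bash
python3 -c "
from h import *
state()"
```

```text
t 14.65 syh mm [   2.57 -104.68   14.27] F slope axes [8.83 0.62 0.94] w 0.007434501156516896 j [  6.7  16.8 -29.4  -1.6 -28.2 -85.6]
```

Emit:
play_rows:
  commands: "-0.0317 -0.0055 -0.0086 0 0 0;-0.0317 -0.0055 -0.0086 0 0 0;0 0 0 0 0 0;0 0 0 0 0 0"

```text
time_s: 15.05
tcp_pos: [0.5487, -0.0924, 0.0991]
ee_rot: [[-0.948, -0.171, 0.269], [-0.165, 0.985, 0.045], [-0.273, -0.002, -0.962]]
wrist_force: [9.7, 2.3, 3.4]
gripper_width: 0.004
gripper_force: 4.3
```

```bash
python3 -c "
from h import *
state()"
```

```text
t 15.05 syh mm [   1.61 -104.73   14.6 ] F slope axes [10.49  0.62  0.75] w 0.0044189648793492645 j [  6.7  16.7 -29.6  -1.6 -28.  -85.5]
```

Emit:
play_rows:
  commands: "-0.0317 -0.0055 -0.0086 0 0 0;-0.0317 -0.0055 -0.0086 0 0 0;0 0 0 0 0 0;0 0 0 0 0 0"

```text
time_s: 15.45
tcp_pos: [0.5476, -0.0926, 0.0991]
ee_rot: [[-0.947, -0.171, 0.271], [-0.165, 0.985, 0.045], [-0.275, -0.002, -0.962]]
wrist_force: [11.0, 2.3, 3.9]
gripper_width: 0.004
gripper_force: 4.6
```

```bash
python3 -c "
from h import *
state()"
```

```text
t 15.45 syh mm [   0.59 -104.77   14.85] F slope axes [11.84  0.41  0.88] w 0.004253944108741158 j [  6.7  16.6 -29.8  -1.6 -27.7 -85.5]
```

Emit:
play_rows:
  commands: "-0.0317 -0.0055 -0.0086 0 0 0;-0.0317 -0.0055 -0.0086 0 0 0;0 0 0 0 0 0;0 0 0 0 0 0"

```text
time_s: 15.85
tcp_pos: [0.5466, -0.0929, 0.0991]
ee_rot: [[-0.947, -0.171, 0.273], [-0.165, 0.985, 0.045], [-0.276, -0.003, -0.961]]
wrist_force: [11.1, 2.6, 4.5]
gripper_width: 0.0
gripper_force: 5.0
```

```bash
python3 -c "
from h import *
state()"
```

```text
t 15.85 syh mm [  -0.44 -104.85   15.15] F slope axes [12.13  0.7   1.39] w 0.0004472626969535108 j [  6.7  16.5 -30.   -1.6 -27.5 -85.5]
```

Emit:
play_rows:
  commands: "-0.0317 -0.0055 -0.0086 0 0 0;-0.0317 -0.0055 -0.0086 0 0 0;0 0 0 0 0 0;0 0 0 0 0 0"

```text
time_s: 16.25
tcp_pos: [0.5455, -0.0931, 0.0991]
ee_rot: [[-0.946, -0.172, 0.274], [-0.166, 0.985, 0.045], [-0.278, -0.003, -0.961]]
wrist_force: [11.6, 3.2, 5.2]
gripper_width: 0.003
gripper_force: 5.4
```

```bash
python3 -c "
from h import *
state()"
```

```text
t 16.25 syh mm [  -1.56 -104.9    15.42] F slope axes [12.92  1.15  1.94] w 0.0029451485872950237 j [  6.7  16.3 -30.2  -1.6 -27.3 -85.5]
```

Emit:
play_rows:
  commands: "-0.0317 -0.0055 -0.0086 0 0 0;-0.0317 -0.0055 -0.0086 0 0 0;0 0 0 0 0 0;0 0 0 0 0 0"

```text
time_s: 16.65
tcp_pos: [0.5447, -0.0933, 0.0992]
ee_rot: [[-0.945, -0.172, 0.277], [-0.166, 0.985, 0.045], [-0.281, -0.003, -0.96]]
wrist_force: [12.3, 2.3, 6.4]
gripper_width: 0.002
gripper_force: 5.8
```

```bash
python3 -c "
from h import *
state()"
```

```text
t 16.65 syh mm [  -2.31 -104.94   15.75] F slope axes [13.78  0.19  2.95] w 0.0021229547015352355 j [  6.7  16.2 -30.4  -1.6 -27.1 -85.4]
```

Emit:
play_rows:
  commands: "-0.0317 -0.0055 -0.0086 0 0 0;-0.0317 -0.0055 -0.0086 0 0 0;0 0 0 0 0 0;0 0 0 0 0 0"

```text
time_s: 17.05
tcp_pos: [0.5441, -0.0934, 0.0995]
ee_rot: [[-0.944, -0.172, 0.28], [-0.166, 0.985, 0.045], [-0.283, -0.004, -0.959]]
wrist_force: [14.2, 4.1, 6.3]
gripper_width: 0.004
gripper_force: 6.5
```

```bash
python3 -c "
from h import *
state()
b,_=cams.capture('side');cv2.imwrite('pics/s3.png',cv2.resize(b[160:250,230:330],(700,600),interpolation=2))"
```

```text
t 17.05 syh mm [  -2.83 -105.01   16.16] F slope axes [15.76  1.62  2.29] w 0.00431576722969262 j [  6.7  16.1 -30.6  -1.6 -26.9 -85.4]
```

View pics/s3.png

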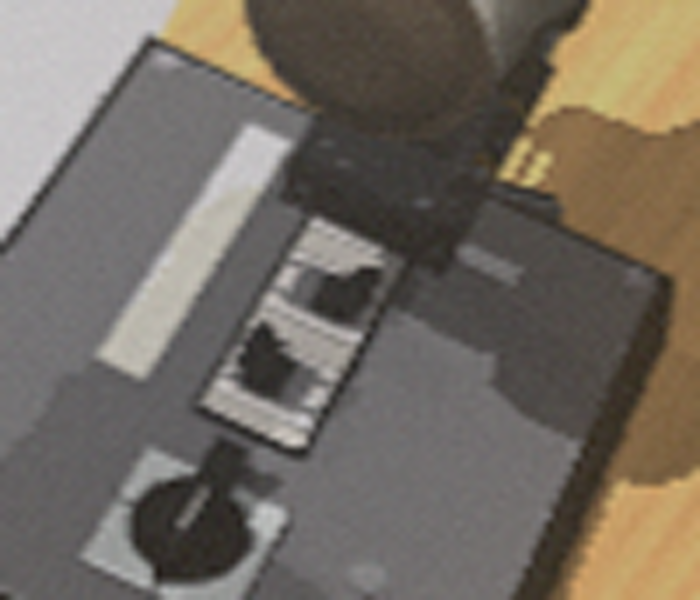

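The fingertip stalled while force rose to about 16 N, and it now only slides along the blade at the expected stop angle, so the reset stop is reached. The picture shows the isolator's bar across the slope near (190,510) and the C and B levers unchanged. Backing off and lifting.

Emit:
play_rows:
  commands: "0.095 0.0165 0.0258 0 0 0;0.095 0.0165 0.0258 0 0 0;0.19 0.033 0.0516 0 0 0;0.19 0.033 0.0516 0 0 0;0.19 0.033 0.0516 0 0 0;0.19 0.033 0.0516 0 0 0;0.19 0.033 0.0516 0 0 0;0 0 0 0 0 0;0 0 0 0 0 0;-0.112 -0.02 0.43 0 0 0;-0.112 -0.02 0.43 0 0 0;-0.112 -0.02 0.43 0 0 0;0 0 0 0 0 0;0 0 0 0 0 0"

```text
time_s: 18.5
tcp_pos: [0.5569, -0.0907, 0.1417]
ee_rot: [[-0.952, -0.169, 0.256], [-0.163, 0.986, 0.044], [-0.26, 0.0, -0.966]]
wrist_force: [-1.0, 0.9, -0.1]
gripper_width: 0.008
gripper_force: 0.0
```

```bash
python3 -c "
from h import *
plan(-.036,-.104,.052,0)
b,_=cams.capture('side');cv2.imwrite('pics/s4.png',cv2.resize(b[160:250,230:330],(700,600),interpolation=2))"
```

```text
t 18.5 syh mm [  20.64 -104.45   53.58] F slope axes [-0.82  1.06  0.09] w 0.007999823791580306 j [  6.8  14.3 -25.1  -1.4 -35.6 -86. ]
shift units [-1.787 -0.294 -0.536] turn units [-0.007  0.021  0.011]
```

View pics/s4.png

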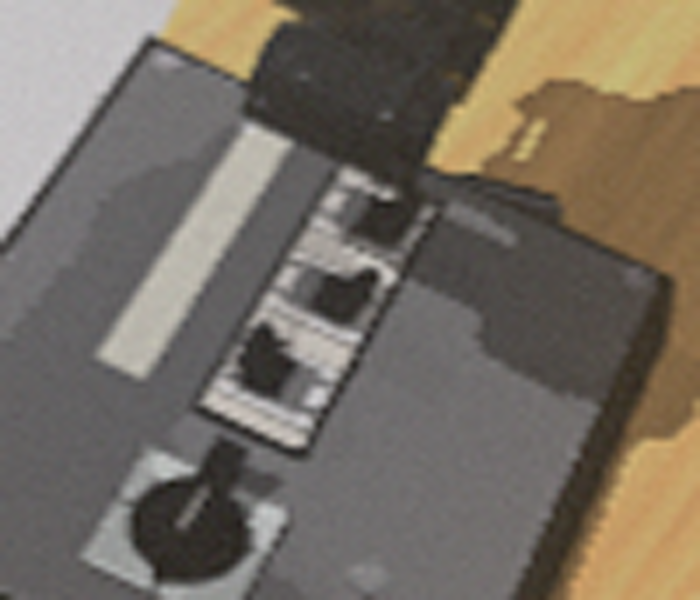

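The side view shows lever A now leaning down like C (OFF), at about (385,215). Moving to its down-slope side.

Emit:
play_rows:
  commands: "-0.447 -0.0735 -0.134 -0.002 0.005 0.003;-0.447 -0.0735 -0.134 -0.002 0.005 0.003;-0.447 -0.0735 -0.134 -0.002 0.005 0.003;-0.447 -0.0735 -0.134 -0.002 0.005 0.003;0 0 0 0 0 0;0.084 0.015 -0.322 0 0 0;0.084 0.015 -0.322 0 0 0;0.084 0.015 -0.322 0 0 0;0.084 0.015 -0.322 0 0 0;0 0 0 0 0 0;0 0 0 0 0 0"

```text
time_s: 19.65
tcp_pos: [0.5133, -0.0977, 0.0854]
ee_rot: [[-0.953, -0.171, 0.251], [-0.165, 0.985, 0.043], [-0.254, -0.0, -0.967]]
wrist_force: [0.7, 0.3, 0.2]
gripper_width: 0.008
gripper_force: 0.0
```

```bash
python3 -c "
from h import *
state()"
```

```text
t 19.65 syh mm [ -36.46 -103.95   10.51] F slope axes [0.78 0.22 0.03] w 0.007728737242362514 j [  6.5  15.4 -33.9  -1.9 -26.  -85.1]
```

Emit:
play_rows:
  commands: "0.0634 0.011 0.0172 0 0 0;0.0634 0.011 0.0172 0 0 0;0.0634 0.011 0.0172 0 0 0;0.0634 0.011 0.0172 0 0 0;0.0634 0.011 0.0172 0 0 0;0.0634 0.011 0.0172 0 0 0;0.0634 0.011 0.0172 0 0 0;0.0634 0.011 0.0172 0 0 0;0.0634 0.011 0.0172 0 0 0;0.0634 0.011 0.0172 0 0 0;0.0634 0.011 0.0172 0 0 0;0.0634 0.011 0.0172 0 0 0;0.0634 0.011 0.0172 0 0 0;0.0634 0.011 0.0172 0 0 0;0 0 0 0 0 0;0 0 0 0 0 0"

```text
time_s: 21.25
tcp_pos: [0.5411, -0.0929, 0.0937]
ee_rot: [[-0.952, -0.171, 0.254], [-0.165, 0.985, 0.043], [-0.258, -0.001, -0.966]]
wrist_force: [-0.4, -0.7, 0.3]
gripper_width: 0.009
gripper_force: 0.0
```

```bash
python3 -c "
from h import *
state()"
```

```text
t 21.25 syh mm [  -7.1  -103.94   11.29] F slope axes [-0.42 -0.6   0.4 ] w 0.009430425164113696 j [  6.7  16.8 -30.2  -1.6 -28.1 -85.5]
```

Emit:
play_rows:
  commands: "0.0634 0.011 0.0172 0 0 0;0.0634 0.011 0.0172 0 0 0;0.0634 0.011 0.0172 0 0 0;0 0 0 0 0 0;0 0 0 0 0 0;0 0 0 0 0 0"

```text
time_s: 21.85
tcp_pos: [0.5442, -0.0923, 0.0939]
ee_rot: [[-0.954, -0.17, 0.249], [-0.165, 0.985, 0.043], [-0.252, 0.0, -0.968]]
wrist_force: [-4.9, -1.4, -0.6]
gripper_width: 0.005
gripper_force: 2.2
```

```bash
python3 -c "
from h import *
state()"
```

```text
t 21.85 syh mm [  -3.95 -103.88   10.71] F slope axes [-5.07 -0.57  0.75] w 0.004698094994650282 j [  6.7  17.1 -29.6  -1.6 -28.7 -85.6]
```

Emit:
play_rows:
  commands: "-0.317 -0.055 -0.086 0 0 0;0 0 0 0 0 0;-0.126 -0.022 0.483 0 0 0;-0.126 -0.022 0.483 0 0 0;-0.126 -0.022 0.483 0 0 0;-0.126 -0.022 0.483 0 0 0;0 0 0 0 0 0;0 0 0 0 0 0"

```text
time_s: 22.65
tcp_pos: [0.5218, -0.0962, 0.1507]
ee_rot: [[-0.952, -0.171, 0.254], [-0.165, 0.985, 0.044], [-0.258, -0.0, -0.966]]
wrist_force: [0.3, 0.1, 0.1]
gripper_width: 0.003
gripper_force: 0.0
```

```bash
python3 -c "
from h import *
plan(.0022,.095,.075,90)
b,_=cams.capture('side');cv2.imwrite('pics/s5.png',cv2.resize(b[160:250,230:330],(700,600),interpolation=2))"
```

```text
t 22.65 syh mm [ -11.3  -103.93   71.38] F slope axes [0.35 0.03 0.04] w 0.002535766497305515 j [  6.6  10.6 -28.6  -1.4 -35.9 -85.7]
shift units [-0.73   6.603  0.232] turn units [-2.657 -0.452 10.115]
```

View pics/s5.png

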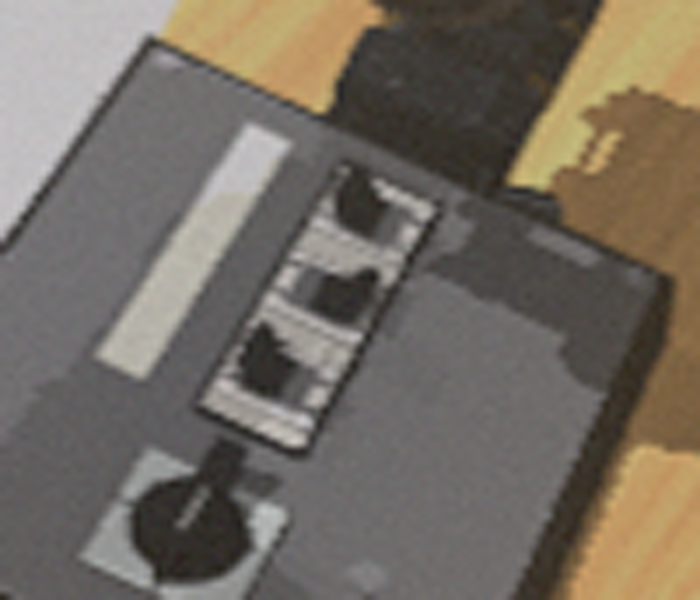

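Lever A at (360,200) now leans up-slope like B, so it is ON; C is still OFF. Back to the isolator: 14 rows of (-0.052, 0.472, 0.0166; -0.19, -0.0323, 0.7225), opening to 45.

Emit:
play_rows:
  commands: "-0.052 0.472 0.0166 -0.19 -0.0323 0.7225;-0.052 0.472 0.0166 -0.19 -0.0323 0.7225;-0.052 0.472 0.0166 -0.19 -0.0323 0.7225;-0.052 0.472 0.0166 -0.19 -0.0323 0.7225;-0.052 0.472 0.0166 -0.19 -0.0323 0.7225;-0.052 0.472 0.0166 -0.19 -0.0323 0.7225;-0.052 0.472 0.0166 -0.19 -0.0323 0.7225;-0.052 0.472 0.0166 -0.19 -0.0323 0.7225;-0.052 0.472 0.0166 -0.19 -0.0323 0.7225;-0.052 0.472 0.0166 -0.19 -0.0323 0.7225;-0.052 0.472 0.0166 -0.19 -0.0323 0.7225;-0.052 0.472 0.0166 -0.19 -0.0323 0.7225;-0.052 0.472 0.0166 -0.19 -0.0323 0.7225;-0.052 0.472 0.0166 -0.19 -0.0323 0.7225;0 0 0 0 0 0;0 0 0 0 0 0"
  grip: 45

```text
time_s: 24.3
tcp_pos: [0.4989, 0.1019, 0.1563]
ee_rot: [[0.168, -0.953, 0.253], [-0.986, -0.163, 0.04], [0.003, -0.256, -0.967]]
wrist_force: [-0.1, -0.0, -0.2]
gripper_width: 0.519
gripper_force: 0.0
```

```bash
python3 -c "
from h import *
plan(.0022,.095,.018,90)"
```

```text
t 24.3 syh mm [ 0.89 95.18 73.93] F slope axes [-0.18 -0.01 -0.19] w 0.519151591034401 j [ 33.3   7.5 -35.9  11.  -33.4 -32.1]
shift units [ 0.515  0.083 -1.791] turn units [ 0.02  -0.004  0.013]
```

Descend in 5 rows, close to 16 mm, then turn -90° about the normal.

Emit:
play_rows:
  commands: "0.103 0.0166 -0.358 0.004 -0.001 0.0026;0.103 0.0166 -0.358 0.004 -0.001 0.0026;0.103 0.0166 -0.358 0.004 -0.001 0.0026;0.103 0.0166 -0.358 0.004 -0.001 0.0026;0.103 0.0166 -0.358 0.004 -0.001 0.0026;0 0 0 0 0 0;0 0 0 0 0 0"

```text
time_s: 25.0
tcp_pos: [0.5146, 0.1038, 0.1032]
ee_rot: [[0.17, -0.952, 0.254], [-0.985, -0.164, 0.044], [0.0, -0.258, -0.966]]
wrist_force: [0.1, 0.5, -0.4]
gripper_width: 0.519
gripper_force: 0.0
```

Emit:
play_rows:
  commands: "0 0 0 0 0 0;0 0 0 0 0 0;0 0 0 0 0 0;0 0 0 0 0 0;0 0 0 0 0 0;0 0 0 0 0 0"
  grip: 16

```text
time_s: 25.6
tcp_pos: [0.5146, 0.1044, 0.1035]
ee_rot: [[0.171, -0.952, 0.255], [-0.985, -0.166, 0.044], [0.0, -0.259, -0.966]]
wrist_force: [-1.1, 0.1, -0.6]
gripper_width: 0.193
gripper_force: 0.0
```

```bash
python3 -c "
from h import *
plan(.0022,.095,.018,90)"
```

```text
t 25.6 syh mm [ 2.68 94.97 18.84] F slope axes [-1.18  0.27 -0.26] w 0.19311338563922914 j [ 32.1  13.3 -39.   13.8 -24.4 -34.1]
shift units [-0.008 -0.    -0.031] turn units [-0.001  0.011 -0.009]
```

Emit:
play_rows:
  commands: "0 0 0 0.166 0.0286 -0.6325;0 0 0 0.166 0.0286 -0.6325;0 0 0 0.166 0.0286 -0.6325;0 0 0 0.166 0.0286 -0.6325;0 0 0 0.166 0.0286 -0.6325;0 0 0 0.166 0.0286 -0.6325;0 0 0 0.166 0.0286 -0.6325;0 0 0 0.166 0.0286 -0.6325;0 0 0 0.166 0.0286 -0.6325;0 0 0 0.166 0.0286 -0.6325;0 0 0 0.166 0.0286 -0.6325;0 0 0 0.166 0.0286 -0.6325;0 0 0 0.166 0.0286 -0.6325;0 0 0 0.166 0.0286 -0.6325;0 0 0 0.166 0.0286 -0.6325;0 0 0 0.166 0.0286 -0.6325;0 0 0 0 0 0;0 0 0 0 0 0;0 0 0 0 0 0"

```text
time_s: 27.5
tcp_pos: [0.5142, 0.1045, 0.1031]
ee_rot: [[-0.952, -0.172, 0.253], [-0.167, 0.985, 0.043], [-0.257, -0.002, -0.966]]
wrist_force: [-3.5, 3.6, -0.4]
gripper_width: 0.187
gripper_force: 2.3
```

```bash
python3 -c "
from h import *
plan(.0022,.095,.018,0)"
```

```text
t 27.5 syh mm [ 2.21 95.15 18.56] F slope axes [-2.81  4.16  0.36] w 0.1866652880152756 j [  32.2   13.4  -39.    13.8  -24.4 -124.2]
shift units [ 0.005 -0.004 -0.018] turn units [ 0.012  0.001 -0.015]
```

Emit:
play_rows:
  commands: "0 0 0 0 0 0;0 0 0 0 0 0;0 0 0 0 0 0;0 0 0 0 0 0;-0.16 -0.028 0.612 0 0 0;-0.16 -0.028 0.612 0 0 0;-0.16 -0.028 0.612 0 0 0;-0.2 0 0.9 0 0 0;-0.4 0 0.9 0 0 0;-0.4 0.4 0.7 0 0 0;-0.4 0.4 0.5 0 0 0;-0.4 0.4 0 0 0 0;0 0 0 0 0 0;0 0 0 0 0 0;0 0 0 0 0 0"
  grip: 45

```text
time_s: 29.0
tcp_pos: [0.4464, 0.1375, 0.2481]
ee_rot: [[-0.952, -0.17, 0.253], [-0.165, 0.985, 0.042], [-0.257, -0.002, -0.966]]
wrist_force: [-0.1, -0.0, 0.3]
gripper_width: 0.518
gripper_force: 0.0
```

```bash
python3 -c "
from h import *
state()
a,_=cams.capture('top');b,_=cams.capture('side')
A=cv2.resize(a[130:270,200:360],(400,350));B=cv2.resize(b[160:290,200:340],(380,350));cv2.imwrite('pics/m6.png',np.hstack([A,B]))"
```

```text
t 29.0 syh mm [-19.69 139.16 174.44] F slope axes [-0.06 -0.02  0.32] w 0.5179383806446284 j [  42.5   -2.7  -32.    10.8  -48.6 -128.9]
```

View pics/m6.png

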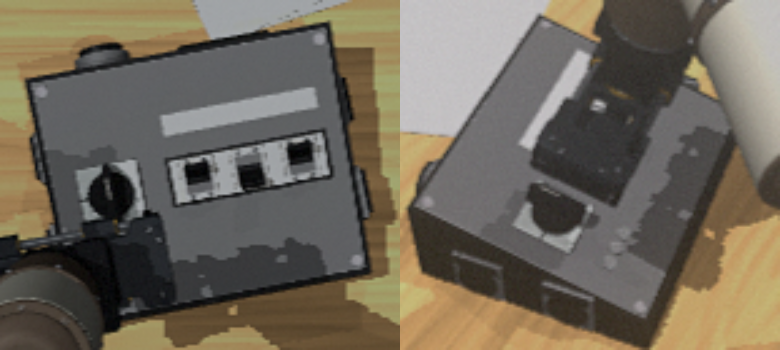

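The top view shows the isolator's bar along the slope, nose up (ON), near (108,185). The levers read B ON, C OFF and A ON, left to right, and the gripper is clear.

```bash
python3 -c "
from station import r
print(r.finish_job())"
```

```text
the job is handed in; nothing more can be done
None
```

I turned the isolator off, pushed breaker A down to its reset stop (about 16 N measured at the wrist, limit 30 N), threw it to ON and turned the isolator back on. The last pictures show B still ON and C still OFF; I handed the job in at about 29 s and the hand-in returned no verdict.

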